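Clock a bent wheel rim and stop it at its high spot

ROBOT

A 6-joint arm with a two-finger parallel gripper is mounted at the origin on the work surface. World frame = base frame: x ahead of the robot, y to its left, z up, the work surface at z = 0. Lengths are in m, angles in rad, forces in N, time in s.
With the tool pointing down it reaches from about 0.375 to 0.9 m from the base axis. Payload 3.1 kg.
Tool frame: the origin (TCP) lies at the centre of the arm's flange, where the gripper is bolted on; the fingertips stand 173 mm ahead of it and the grasp point (between the pads) lies 155 mm ahead of it (tip_extent is the distance from the TCP to the fingertips, in m); z points along the fingers, y is the direction in which the jaws open and shut (so a half turn about z gives the same grasp; the last joint's range is limited). The gripper opens to 85 mm and grips with 20 to 120 N. Pads are 22 mm wide; open, the fingers measure 114 mm over their backs; the gripper's body (76 mm by 85 mm) begins 54 mm behind the grasp point. The pads swing forward as they close: fully open they stand 13 mm farther back than shut.
Start: joints at [-1.435, 0.527, 1.433, -0, 1.181, -0.178], TCP at [0.194, -0.594, 0.405] pointing down, gripper open.
Joint ranges: [-3.08, 3.08], [-0.75, 2.2], [0.22, 2.44], [-1.43, 4.57], [0, 2.65], [-2.85, 2.85]. Speed limits (rad/s): [2.79, 2.79, 3.14, 3.14, 3.14, 3.14].

INTERFACE

Orientations are given as a unit quaternion [x, y, z, w].
In Python, from station import sense, snapshot, sign_off, tip_extent gives the robot as it stands. The module is installed in compiled form; this text tells all that it offers.
- The arm moves only by the tool servo_tool, never from a script. Its argument "rows" is a list of rows, each a list of 3 entries, a list of its own where there are three numbers: the shift along the tool's x, y, z in mm, then the turn about the tool's z in degrees, then the opening, from -1 (shut) to 1 (fully open), so that 0 is half open. A call has 1 to 8 rows; each row is the pose to reach, as a shift and turn from the pose measured when the call began, along the tool's axes at that moment; what a row does not reach only later rows make up. A row lasts 1/10 s, in which the tool goes at most 50 mm and 8.59 degrees, less where a joint would pass 70% of its speed; a pose out of reach is approached as far as the arm can. A call with a gripper value outside its range is refused whole. The fingers move at their own pace and stop on an object; "force" is the grip in N (left out, the last holds). Time passes only in rows, so rows that repeat a pose let the fingers close. It gives the time, the measured TCP pose, the force and the opening at its end, in the units of the state.
- sense(): the state, without advancing time (a new reading comes with each control period).
- snapshot(name): name is "scene" or "side" or "wrist"; returns a dict with "image" (400x640x3 uint8, blue, green, red), "z_map" (400x640 float32, m along the optical axis (not along the pixel's ray), 0 where there is no reading), "vertical_fov" (degrees; the focal length in pixels is half the picture's height over the tangent of half this angle, whatever the lens; pixels are square), "cx", "cy" (the principal point, pixels), "k1" (the pictures are not rectified: a ray, as slopes to the right and down, at radius r is drawn at 1 + k1 r^2 times it, then the intrinsics apply), "cam_to_world" (4x4, takes a point from camera to world coordinates). Camera axes: x right, y down, z forward; pixel columns grow to the right and rows downward; lengths in m; the calibration is good to about 2 mm. A picture is of the moment at which its call begins.
- sign_off(): hands the job in, once; it reports no verdict.
The state is a dict: "t": time; "q": joint angles; "qd": joint speeds; "tau": joint torques, N m; "tcp_pos": TCP position; "tool_rot": TCP orientation; "force": force on the tool from outside, world axes, zero at the start; "ft_torque": the same for the moment, N m; "finger_gap": opening from 0.0 (shut) to 1.0 (fully open).
Only numpy, scipy, OpenCV 4.12 (cv2) and the standard library are available. Lean on these libraries where they do the work, as an engineer would, in place of code of your own. Each camera call takes 0.05 s, during which the arm holds its last target. There are 200 camera calls.

TASK

Slide the dial gauge by its orange knob towards the wheel until it is against its stop, so that its sprung plunger bears on the bent rim. Then turn the wheel by the black crank knob to find the rim's high spot, where the dial needle has swung farthest round, and leave the wheel standing there with the gauge still against its stop and your hands off. Do not knock the yellow lamp above or disturb the things lying about.

Things in the scene. Friction and masses are not known exactly. Their poses are not given: they have to be found in the camera images.
- stand: Truing stand fixed on the bench: blue base plate 220 x 460 x 15 mm, x -110 to +110 mm, y -160 to +300 mm. Origin on the bench under the wheel's spindle (the upright axis about which wheel and crank turn). Its x axis points to the lamp side, y from the spindle to the gauge, z up.
- wheel_top (a point): Point on the spindle axis, level with the rim's top, 95 mm above the bench. The white rim lies flat, 170 mm diameter, from 35 to 95 mm up, 4.5 mm out of centre. Its high spot (farthest from the spindle) lies in an unknown direction, new each time, not tied to nuts, valve or crank, at first 60 degrees or more from the plunger.
- crank (a joint): Angle (rad) of crank and wheel about the spindle, counter-clockwise from above positive, turns endlessly both ways. At 0 the crank knob stands towards the stand's -x. Stays where it is left (friction torque about 0.15 N m). The rim is clamped to it and turns with it.
- knob_center (a point): Centre (148.5 mm above the bench) of the black crank knob: upright cylinder, 28 mm diameter, from 122 to 175 mm above the bench, 45 mm from the spindle axis, on a red crank arm whose top is 118 mm above the bench. The knob spins freely on its own axis, so a grip on it need not turn as it goes round.
- carriage (a joint): Position (m) of the dial gauge's carriage on its rail: 0 drawn back, grows towards the wheel (along the stand's -y) to the firm stop at 0.050. Friction about 6 N, stays where it is left; the plunger first touches the rim between about 0.038 and 0.048, depending on the rim.
- gauge_knob (a point): Point in the orange upright knob behind the dial, fixed to the carriage: cylinder 26 mm diameter, from 66 to 126 mm above the bench; this point is on its axis, 100 mm above the bench. The round black dial (72 mm diameter, face 93 mm above the bench) lies on its wheel side, 8 mm from the knob; both sides along the stand's x are free.
- needle (a joint): Angle (rad) of the red needle on the white dial, clockwise from above: 0 (pointing to the wheel) with the plunger out, 0.4 rad per mm pushed in. With the carriage at its stop: about 1.0 with the rim's low spot at the plunger, 4.6 with the high spot, like a cosine once a turn. Plunger along the stand's y axis, 80 mm above the bench; spring 0.6 to 2 N.
- lamp: Yellow strip lamp fixed to the stand, same origin and axes. Bar of 40 mm diameter along y, axis at x +85 mm and 255 mm above the bench, y -145 to +70 mm; underside (diffuser) 232 mm up. Post 16 mm diameter at x +85, y -130 mm. It overhangs the far part of the crank knob's circle: there a gripper must lean back 25 to 40 degrees to the stand's -x.
- spray_can: Bystander: loose steel spray can, 60 mm diameter, 170 mm tall, origin at the centre of its underside.
- spanner: Bystander: loose spanner, 190 mm long, lying along its x axis; origin under its middle.
- nut_tub: Bystander: loose red open tub 100 x 130 x 45 mm; origin at the centre of its underside.

How it is judged:
On the way, in this order (a step that is already met when the one before it is completed fails the run):
1. the gauge is slid in against its stop (within 1.5 mm) (value of joint carriage above 0.0485 m), for 0.2 s.
2. with the gauge at its stop the wheel is turned until the needle is near its highest reading (value of joint needle above 4.36 rad and value of joint carriage above 0.0485 m), for 0.1 s.
At the end, for the whole second after the job is handed in: The gauge is within 1.5 mm of its stop, the wheel stands still, and the needle reads over 4.36 rad (the high spot within about 28 degrees of the plunger) (all of step 2 and velocity of joint crank between -0.05 and 0.05 rad/s); the robot touches nothing.
It fails at once if the lamp is knocked (over 12 N) (contact force between lamp and anything else above 12 N).
It fails at once if the spray can is moved by over 30 mm or tipped (distance of spray_can from where it was at the start of the episode above 0.03 m or angle between spray_can's own z axis and vertical above 0.5 rad).
It fails at once if the spanner is moved by over 30 mm (distance of spanner from where it was at the start of the episode above 0.03 m).
It fails at once if the nut tub is moved by over 30 mm (distance of nut_tub from where it was at the start of the episode above 0.03 m).
It also fails if it takes over 58 s, if anything falls off the work surface, if the arm or the gripper's body presses on something with over 40 N, if the wrist force passes 120 N, or if a joint passes its speed limit or range.

## Working session

There is one attempt and no reset: what is moved stays moved. The work goes in short steps, Python scripts to look and compute and a tool call to move; the robot and the scene stay as the last step left them, time stands still between calls to the robot, and variables do not carry over. Pictures are saved under pics/ and viewed, about 8 in all and at most 12, crops included, and the job is handed in when it is done.

Besides the shell and the picture viewer there is one more tool, called after "Request:" as name([rows], argument=value, ...), one row to a line, values as JSON. servo_tool: Moves the arm, as the interface text tells. Its arguments: {"type":"object","properties":{"rows":{"type":"array"},"force":{"type":"number"}},"required":["rows"]}

```bash
mkdir -p pics
cat > h.py <<'E'
import numpy as np, cv2
from station import sense, snapshot
def save(s,n): cv2.imwrite('pics/'+n+'.png',s['image'])
def intr(s):
    return 200/np.tan(np.radians(s['vertical_fov'])/2)
def rays(s,uv):
    f=intr(s); K=np.array([[f,0,s['cx']],[0,f,s['cy']],[0,0,1]])
    uv=np.asarray(uv,float).reshape(-1,1,2)
    p=cv2.undistortPoints(uv,K,np.array([s['k1'],0,0,0.]))[:,0]
    return np.c_[p,np.ones(len(p))]
def onplane(s,uv,z):
    T=np.array(s['cam_to_world']); d=rays(s,uv)@T[:3,:3].T; o=T[:3,3]
    return o+d*((z-o[2])/d[:,2])[:,None]
def bydepth(s,uv):
    uv=np.asarray(uv,float).reshape(-1,2); T=np.array(s['cam_to_world'])
    z=s['z_map'][uv[:,1].astype(int),uv[:,0].astype(int)]
    return (rays(s,uv)*z[:,None])@T[:3,:3].T+T[:3,3]
E
python3 - <<'E'
from h import *
a=snapshot('scene');b=snapshot('side')
for s,n in((a,'scene0'),(b,'side0')):
    save(s,n); print(n,np.round(s['cam_to_world'],3).tolist(),s['vertical_fov'],s['cx'],s['cy'],s['k1'])
s=sense();print(s['tcp_pos'],s['tool_rot'],s['finger_gap'],s['t'])
import pickle;pickle.dump((a,b),open('first.pkl','wb'))
E
```

```text
scene0 [[-0.597, 0.511, -0.619, 1.107], [0.802, 0.361, -0.476, 0.324], [-0.02, -0.78, -0.625, 0.624], [0.0, 0.0, 0.0, 1.0]] 56.43840913179823 320.50753025336104 194.6492383765664 -0.08859660299022615
side0 [[0.955, -0.203, 0.218, 0.444], [-0.298, -0.672, 0.678, -0.592], [0.009, -0.712, -0.702, 0.698], [0.0, 0.0, 0.0, 1.0]] 51.236315296326126 316.6090725327644 199.29794193376156 -0.0670645052577073
[ 0.1934992  -0.59396244  0.40384052] [ 9.87636792e-01  1.56756559e-01  2.64978318e-05 -9.73328145e-04] 0.9980714734900444 0.1
```

View pics/scene0.png

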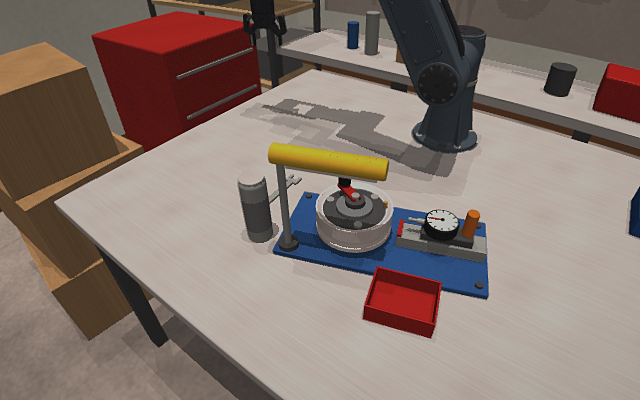

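View pics/side0.png

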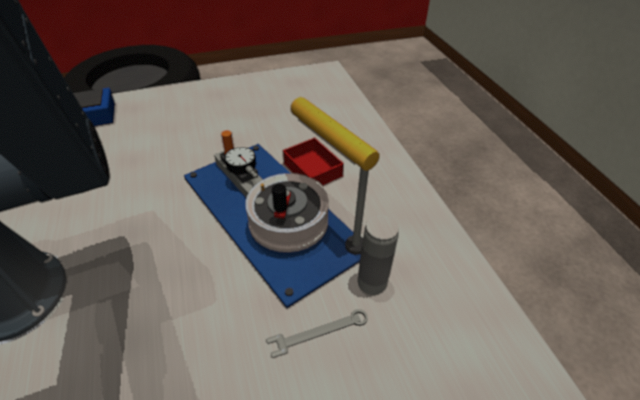

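The scene view shows the wheel at about (354,215), the dial at (440,222), the orange knob at (472,222), and the lamp on the side away from the robot. The side view shows the black knob at (280,197), the orange knob at (228,140), the can at (377,258) and the spanner at (318,333).

Run:
```python
from h import *
import pickle
a,b=pickle.load(open('first.pkl','rb'))
for s,n in((a,'scene'),(b,'side')):
    hsv=cv2.cvtColor(s['image'],cv2.COLOR_BGR2HSV)
    def comp(lo,hi,k=1,roi=(100,330)):
        m=cv2.inRange(hsv,np.array(lo),np.array(hi)); m[:roi[0]]=0;m[roi[1]:]=0
        m[:, :170]=0; m[:,520:]=0
        N,l,st,c=cv2.connectedComponentsWithStats(m)
        o=np.argsort(-st[1:,4])[:k]+1
        return np.isin(l,o),st[o]
    m,st=comp((100,100,40),(125,255,255),6)
    v,u=np.nonzero(m); P=bydepth(s,np.c_[u,v]); k=abs(P[:,2]-.015)<.006
    P2=onplane(s,np.c_[u,v][k],.015)[:,:2]
    r=cv2.minAreaRect(P2.astype(np.float32)); print(n,'plate',r, np.round(cv2.boxPoints(r),3).tolist())
    m,st=comp((5,150,80),(18,255,255),1); v,u=np.nonzero(m); P=bydepth(s,np.c_[u,v])
    print('orange',st,P.min(0),P.max(0)); top=P[P[:,2]>P[:,2].max()-.004]; print(top.mean(0),len(top))
    # rim: near-white at height 95
    V,U=np.mgrid[100:330,170:520]; uv=np.c_[U.ravel(),V.ravel()]; P=bydepth(s,uv)
    print('z hist knob', [ (round(h,3), np.round(P[(abs(P[:,2]-h)<.004)&(P[:,0]>.2)&(hsv[uv[:,1],uv[:,0],1]<80)].mean(0),3).tolist()) for h in (.175,)])
    g=(abs(P[:,2]-.095)<.003)&(P[:,0]>.3)&(hsv[uv[:,1],uv[:,0],2]>120); Q=P[g][:,:2]
    print('rim',len(Q),Q.min(0),Q.max(0),cv2.minEnclosingCircle(Q.astype(np.float32)))
    np.save(n+'P.npy',P)
    m,st=comp((22,120,80),(35,255,255),1); v,u=np.nonzero(m); P=bydepth(s,np.c_[u,v]);print('lamp',P.min(0),P.max(0))
```

```text
scene plate ((0.5455225110054016, 0.06939470767974854), (0.22469517588615417, 0.45755618810653687), 19.80171012878418) [[0.3619999885559082, 0.24699999392032623], [0.5170000195503235, -0.18400000035762787], [0.7289999723434448, -0.1080000028014183], [0.5740000009536743, 0.3230000138282776]]
orange [[462 210  18  28 330]] [0.47366289 0.22066884 0.06865806] [1.10654657 0.32441323 0.62429823]
[1.10654657 0.32441323 0.62429823] 1
z hist knob [(0.175, [0.694, -0.169, 0.172])]
rim 1017 [ 0.47123533 -0.19015021] [0.72177741 0.21075834] ((0.6027815341949463, 0.007801488041877747), 0.23089830577373505)
lamp [ 0.62085232 -0.10201406  0.26684828] [1.10654657 0.32441323 0.62429823]
side plate ((0.5432842969894409, 0.06417852640151978), (0.2179597020149231, 0.45806893706321716), 19.62179183959961) [[0.36399999260902405, 0.24300000071525574], [0.5180000066757202, -0.18799999356269836], [0.7229999899864197, -0.11500000208616257], [0.5690000057220459, 0.31700000166893005]]
orange [[222 131   9  20  99]] [0.47488283 0.21795748 0.08293737] [0.49433557 0.23979421 0.12781314]
[0.48449887 0.22911393 0.12616077] 42
z hist knob [(0.175, [0.617, -0.098, 0.174])]
rim 800 [ 0.47389107 -0.08151653] [0.65634481 0.21321001] ((0.54769366979599, 0.06737613677978516), 0.15389850735664368)
lamp [ 0.44435574 -0.59220407  0.26805921] [0.70298298 0.08890156 0.69786694]
```

Run:
```python
from h import *
import pickle
a,b=pickle.load(open('first.pkl','rb'))
th=np.radians(19.7); R=np.array([[np.cos(th),-np.sin(th)],[np.sin(th),np.cos(th)]]); o=np.array([.568,.001])
def loc(P): return np.c_[(P[:,:2]-o)@R,P[:,2]]*1000
for s,n in((a,'scene'),(b,'side')):
    V,U=np.mgrid[100:340,170:520]; uv=np.c_[U.ravel(),V.ravel()]; L=loc(bydepth(s,uv)); im=s['image'][uv[:,1],uv[:,0]].astype(int)
    rho=np.hypot(L[:,0],L[:,1])
    k=(rho<75)&(L[:,2]>125)&(L[:,2]<180); print(n,'knob n',k.sum(),L[k].min(0),L[k].max(0)) 
    t=k&(L[:,2]>171); print(' top mean',L[t].mean(0),t.sum())
    k=(rho<95)&(rho>60)&(abs(L[:,2]-95)<3)&(im.min(1)>90)
    Q=L[k]; A=np.c_[2*Q[:,:2],np.ones(len(Q))]; x=np.linalg.lstsq(A,(Q[:,:2]**2).sum(1),rcond=None)[0]; print(' rim',x[:2],np.sqrt(x[2]+x[0]**2+x[1]**2),len(Q))
    k=(abs(L[:,0])<60)&(L[:,1]>205)&(L[:,1]<290)&(L[:,2]>70)&(L[:,2]<135); print(' gk',L[k].min(0),L[k].max(0))
    k=(abs(L[:,0]-85)<35)&(L[:,1]>-160)&(L[:,1]<90)&(L[:,2]>225)&(L[:,2]<285);print(' lamp',L[k].min(0),L[k].max(0))
    k=(abs(L[:,0])<45)&(abs(L[:,1]-186)<50)&(abs(L[:,2]-93)<5)&(im.min(1)>150); print(' dial',L[k].mean(0),L[k].min(0),L[k].max(0))
T=b['image'][80:280,180:400]; cv2.imwrite('pics/crop1.png',cv2.resize(T,None,fx=3.4,fy=3,interpolation=cv2.INTER_CUBIC))
```

```text
scene knob n 92 [-33.73811197 -39.89833849 125.43588558] [-17.08352146 -16.47518148 149.48687658]
 top mean [nan nan nan] 0
 rim [4.80384676 1.98882255] 80.39996317737653 620
 gk [-33.48583715 205.05895615  70.13535105] [ 31.65021491 259.4157915  129.16905741]
 lamp [  70.21452729 -142.12769718  225.25395838] [105.91157809  72.59555761 278.25103044]
 dial [1.48011071e-01 1.90854937e+02 9.39845823e+01] [-32.33299961 141.28137867  88.06922174] [ 30.50678054 221.27064486  96.43866371]
side knob n 386 [-46.12855578 -45.68574415 125.06122848] [-18.8651354  -17.57470939 177.13981805]
 top mean [-33.19392954 -32.56610559 174.52845877] 133
 rim [3.94238473 0.12675527] 81.20937099695907 578
 gk [-31.81169572 205.1031172   70.53533478] [ 31.76812258 258.49114944 127.81313589]
 lamp [  63.35708626 -144.95693918  225.72535883] [103.81426933  72.33259671 277.10702958]
 dial [  0.4303953  191.27176183  93.16167651] [-26.02571058 165.31444019  90.00731702] [ 26.9069824  219.97481966  95.79874565]<stdin>:10: RuntimeWarning: Mean of empty slice.
  ret = um.true_divide(
```

View pics/crop1.png

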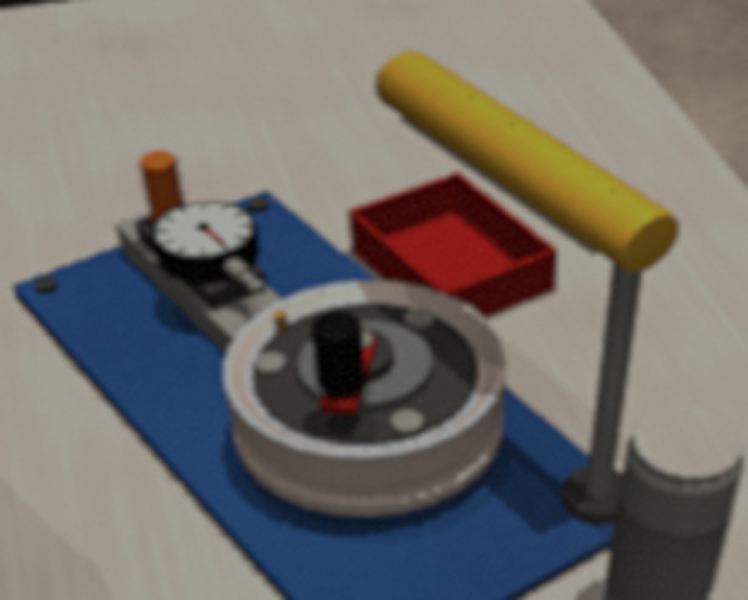

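The crop shows the orange knob at about (160,185) and the needle pointing to the wheel. The black knob is at (338,350), on the robot side and stand -y, at crank angle about 44°. The stand yaw is 19.7° with its origin at (0.568, 0.001). The gauge knob measures (0, 243) mm in stand axes, which fits the given sizes.

Request:
servo_tool([
  [[303,-263,0],-68,1],
  [[303,-263,0],-68,1],
  [[303,-263,0],-68,1],
  [[303,-263,0],-68,1],
  [[303,-263,0],-68,1],
  [[303,-263,0],-68,1],
  [[303,-263,0],-68,1],
  [[303,-263,0],-68,1],
], force=40)

```text
t: 0.9
tcp_pos: [0.4, -0.2494, 0.4043]
tool_rot: [0.729, 0.684, 0.001, -0.001]
force: [0.6, -0.6, -0.5]
finger_gap: 1.001
```

```bash
cat >> h.py <<'E'
from scipy.spatial.transform import Rotation as Ro
YAW=19.7; O=np.array([.568,.001])
def go(sx,sy,z,yaw=90):
    "needed shift (mm) and turn for TCP at stand (sx,sy) mm, height z m, tool-x yaw in stand frame"
    s=sense(); M=Ro.from_quat(s['tool_rot']).as_matrix(); th=np.radians(YAW)
    w=O+np.array([[np.cos(th),-np.sin(th)],[np.sin(th),np.cos(th)]])@np.array([sx,sy])/1000
    d=M.T@(np.r_[w,z]-s['tcp_pos'])*1000
    cur=np.degrees(np.arctan2(M[1,0],M[0,0])); turn=-((yaw+YAW-cur+180)%360-180)
    print('shift',np.round(d,1),'turn',round(turn,2),'F',np.round(s['force'],1),'q6',round(s['q'][5],2),'t',round(s['t'],2),'gap',round(s['finger_gap'],3))
def here():
    s=sense(); th=np.radians(YAW); p=s['tcp_pos']; d=p[:2]-O
    F=s['force']; c,n=np.cos(th),np.sin(th)
    print('stand xy',np.round([(d[0]*c+d[1]*n)*1000,(-d[0]*n+d[1]*c)*1000,p[2]*1000],1),'Fstand',np.round([F[0]*c+F[1]*n,-F[0]*n+F[1]*c,F[2]],1),'t',round(s['t'],2),'gap',round(s['finger_gap'],3))
E
python3 -c "
from h import *
here();go(0,243,.404)"
```

```text
stand xy [-242.6 -179.1  404.3] Fstand [ 0.4 -0.8 -0.5] t 0.9 gap 1.001
shift [483.7  55.4   1.4] turn -23.35 F [ 0.6 -0.6 -0.5] q6 -0.73 t 0.9 gap 1.001
```

Request:
servo_tool([
  [[484,55,1],-23.35,1],
  [[484,55,1],-23.35,1],
  [[484,55,1],-23.35,1],
  [[484,55,1],-23.35,1],
  [[484,55,1],-23.35,1],
  [[484,55,1],-23.35,1],
  [[484,55,1],-23.35,1],
  [[484,55,1],-23.35,1],
])

```text
t: 1.7
tcp_pos: [0.4698, 0.1446, 0.4042]
tool_rot: [0.576, 0.818, 0.001, -0.001]
force: [1.8, 0.0, 0.9]
finger_gap: 0.998
```

Request:
servo_tool([
  [[85,10,0],0,1],
  [[85,10,0],0,1],
  [[85,10,0],0,1],
  [[85,10,0],0,1],
])

```text
t: 2.1
tcp_pos: [0.4501, 0.2286, 0.4041]
tool_rot: [0.575, 0.818, 0.0, -0.001]
force: [0.4, 0.1, -0.9]
finger_gap: 0.996
```

```bash
python3 -c "
from h import *
here();go(0,243,.262); w=snapshot('wrist'); save(w,'w1'); print(np.round(w['cam_to_world'],3).tolist(),w['vertical_fov'])
hsv=cv2.cvtColor(w['image'],cv2.COLOR_BGR2HSV); m=cv2.inRange(hsv,(5,150,60),(18,255,255)); v,u=np.nonzero(m); P=bydepth(w,np.c_[u,v]); k=abs(P[:,2]-.126)<.008; print(k.sum()); Q=onplane(w,np.c_[u,v][k],.126)[:,:2]-O
th=np.radians(YAW); L=Q@np.array([[np.cos(th),-np.sin(th)],[np.sin(th),np.cos(th)]])*1000; print(cv2.minEnclosingCircle(L.astype(np.float32)),L.min(0),L.max(0))"
```

```text
stand xy [-34.3 254.1 404.1] Fstand [ 0.4 -0.1 -0.9] t 2.1 gap 0.996
shift [-11.4  34.3 142. ] turn 0.16 F [ 0.4  0.1 -0.9] q6 -0.1 t 2.1 gap 0.996
[[0.941, 0.326, 0.094, 0.426], [0.339, -0.903, -0.265, 0.297], [-0.002, 0.281, -0.96, 0.373], [0.0, 0.0, 0.0, 1.0]] 64.25181866751149
650
((-0.7275500297546387, 248.3961181640625), 12.198265075683594) [-12.41539392 236.43228741] [ 11.18766608 259.49880823]
```

View pics/w1.png

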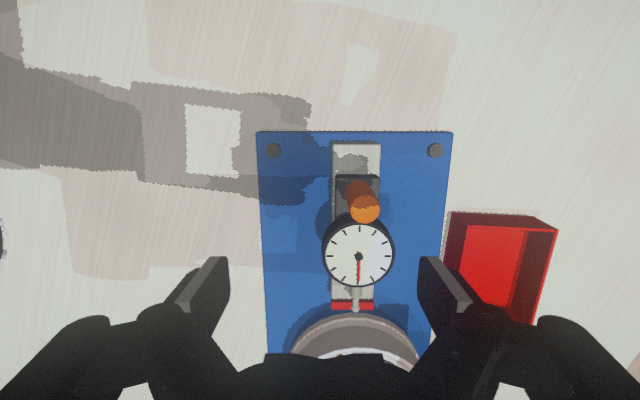

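The wrist picture shows the orange knob at (365,208) clear on both sides and the dial at (358,255) with the needle pointing to the wheel. I'll grip at y≈246.

Request:
servo_tool([
  [[-8,34,40],0.16,1],
  [[-8,34,80],0.16,1],
  [[-8,34,120],0.16,1],
  [[-8,34,142],0.16,1],
  [[-8,34,142],0.16,1],
  [[-8,34,142],0.16,-1],
  [[-8,34,142],0.16,-1],
  [[-8,34,142],0.16,-1],
])

```text
t: 2.95
tcp_pos: [0.4857, 0.2318, 0.2638]
tool_rot: [0.577, 0.817, 0.002, 0.0]
force: [0.4, -0.8, 0.1]
finger_gap: 0.516
```

Request:
servo_tool([
  [[0,0,0],0,-1],
  [[0,0,0],0,-1],
  [[0,0,0],0,-1],
])

```text
t: 3.25
tcp_pos: [0.4847, 0.2315, 0.2651]
tool_rot: [0.576, 0.817, 0.001, -0.0]
force: [-2.9, -1.8, 6.0]
finger_gap: 0.295
```

```bash
python3 -c "
from h import *
here()"
```

```text
stand xy [ -0.7 245.  265.1] Fstand [-3.4 -0.7  6. ] t 3.25 gap 0.295
```

Request:
servo_tool([
  [[-8,0,0],0,-1],
  [[-16,0,0],0,-1],
  [[-24,0,0],0,-1],
  [[-32,0,0],0,-1],
  [[-39,0,0],0,-1],
  [[-45,0,0],0,-1],
  [[-48,0,0],0,-1],
  [[-50,0,0],0,-1],
])

```text
t: 4.05
tcp_pos: [0.4988, 0.191, 0.2652]
tool_rot: [0.58, 0.815, 0.006, -0.007]
force: [-8.0, 44.1, -3.3]
finger_gap: 0.293
```

```bash
python3 -c "
from h import *
here()"
```

```text
stand xy [ -1.1 202.2 265.2] Fstand [ 7.3 44.3 -3.3] t 4.05 gap 0.293
```

Request:
servo_tool([
  [[-1,0,0],0,-1],
  [[-2,0,0],0,-1],
  [[-3,0,0],0,-1],
  [[-4,0,0],0,-1],
])

```text
t: 4.45
tcp_pos: [0.4991, 0.19, 0.2652]
tool_rot: [0.581, 0.814, 0.008, -0.009]
force: [-4.3, 21.4, -3.6]
finger_gap: 0.292
```

```bash
python3 -c "
from h import *
here()"
```

```text
stand xy [ -1.2 201.2 265.2] Fstand [ 3.1 21.6 -3.6] t 4.45 gap 0.292
```

Run:
```python
from h import *
a=snapshot('scene'); b=snapshot('side'); w=snapshot('wrist')
th=np.radians(YAW); R=np.array([[np.cos(th),-np.sin(th)],[np.sin(th),np.cos(th)]])
import pickle
a0,b0=pickle.load(open('first.pkl','rb'))
for s in (a0,a):
    hsv=cv2.cvtColor(s['image'],cv2.COLOR_BGR2HSV)
    V,U=np.mgrid[180:270,390:500]; uv=np.c_[U.ravel(),V.ravel()]
    g=s['image'][uv[:,1],uv[:,0]].min(1)>150
    L=(onplane(s,uv[g],.093)[:,:2]-O)@R*1000; L=L[(abs(L[:,0])<45)&(L[:,1]>100)&(L[:,1]<240)]
    r=cv2.minEnclosingCircle(L.astype(np.float32)); print(r,np.percentile(L,[3,50,97],axis=0))
A=cv2.resize(a['image'][160:290,330:510],None,fx=4.4,fy=4.4,interpolation=cv2.INTER_CUBIC)
cv2.imwrite('pics/c2.png',A)
```

```text
((-20.39532470703125, 170.29786682128906), 72.57647705078125) [[-43.66736911 107.25730688]
 [-21.89902484 183.05358768]
 [ 23.6663895  233.32494671]]
((-14.004572868347168, 139.3026580810547), 47.442203521728516) [[-43.53583752 105.33430876]
 [ -5.8770993  142.30037962]
 [ 23.85332624 173.41167167]]
```

View pics/c2.png

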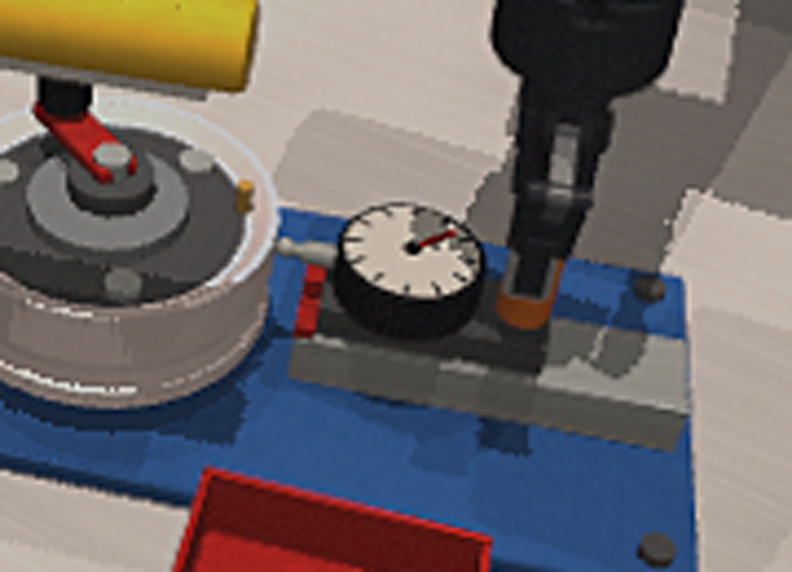

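The crop shows the dial at (410,250) close to the red stop, with the plunger on the rim. The needle is now swung well round, to about (450,235). Next I'll measure the carriage travel and the needle angle.

```bash
cat >> h.py <<'E'
def dial(s,roi):
    "dial centre (stand mm) by ellipse of face, needle angle clockwise from wheel (-y)"
    th=np.radians(YAW); R=np.array([[np.cos(th),-np.sin(th)],[np.sin(th),np.cos(th)]])
    x0,y0,x1,y1=roi; im=s['image']; hsv=cv2.cvtColor(im,cv2.COLOR_BGR2HSV)
    V,U=np.mgrid[y0:y1,x0:x1]; uv=np.c_[U.ravel(),V.ravel()]
    L=(onplane(s,uv,.093)[:,:2]-O)@R*1000
    D=bydepth(s,uv)[:,2]; px=im[uv[:,1],uv[:,0]]; h=hsv[uv[:,1],uv[:,0]]
    near=(abs(L[:,0])<45)&(L[:,1]>90)&(L[:,1]<235)&(abs(D-.093)<.008)
    wm=np.zeros(im.shape[:2],np.uint8); k=near&(px.min(1)>80); wm[uv[k,1],uv[k,0]]=255
    N,l,st,_=cv2.connectedComponentsWithStats(wm); i=1+np.argmax(st[1:,4])
    v,u=np.nonzero(l==i); P=((onplane(s,np.c_[u,v],.093)[:,:2]-O)@R*1000).astype(np.float32)
    c,r=cv2.minEnclosingCircle(P); c=np.array(c)
    k=(np.hypot(*(L-c).T)<r-2)&(h[:,1]>120)&((h[:,0]<10)|(h[:,0]>170))&(px[:,2]>60)
    q=L[k]-c; m=q.mean(0) if k.any() else np.array([np.nan]*2)
    ang=np.arctan2(-m[0],-m[1])%(2*np.pi)   # -y:0, clockwise from above -> -x
    print('dial',np.round(c,1),round(r,1),'needle',round(ang,2),'n',k.sum(),np.round(m,1)); return c,ang
E
python3 - <<'E'
from h import *
import pickle
a0,b0=pickle.load(open('first.pkl','rb'))
R1=(385,185,510,265)
dial(a0,R1); dial(snapshot('scene'),R1); dial(b0,(200,120,290,190)); dial(snapshot('side'),(200,120,290,190))
E
```

```text
dial [ -3.1 189.8] 33.6 needle 0.08 n 14 [ -1.1 -13.8]
dial [ -2.8 150.5] 33.0 needle 2.37 n 12 [-11.2  11.5]
dial [ -0.3 190.4] 33.8 needle nan n 0 [nan nan]
dial [  1.  149.8] 33.0 needle nan n 0 [nan nan]
```

Request:
servo_tool([
  [[0,0,0],0,-1],
  [[-2,0,0],0,-1],
  [[-4,0,0],0,-1],
  [[-6,0,0],0,-1],
  [[-8,0,0],0,-1],
  [[-8,0,0],0,-1],
], force=80)

```text
t: 5.3
tcp_pos: [0.4996, 0.1879, 0.2652]
tool_rot: [0.584, 0.812, 0.013, -0.015]
force: [-4.5, 35.1, -2.9]
finger_gap: 0.282
```

Run:
```python
from h import *
here()
dial(snapshot('scene'),(385,185,510,265)); dial(snapshot('side'),(200,120,290,190))
w=snapshot('wrist'); save(w,'w2')
```

```text
stand xy [ -1.4 199.  265.2] Fstand [ 7.7 34.6 -2.9] t 5.3 gap 0.282
dial [ -2.8 150.5] 33.0 needle 2.36 n 13 [-12.2  12.4]
dial [  1.  149.8] 33.0 needle nan n 0 [nan nan]
```

View pics/w2.png

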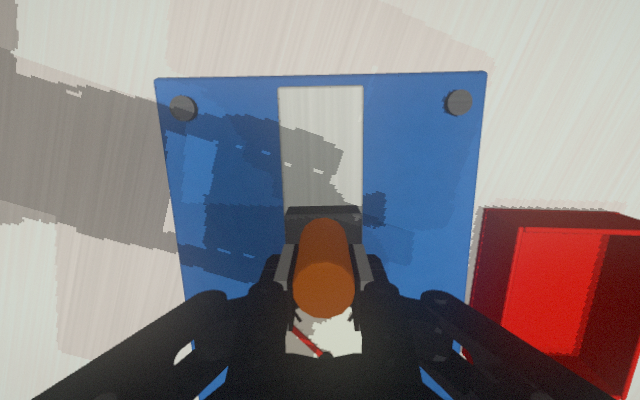

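The dial did not move at all under 35 N, against about 6 N of friction, so it is on its firm stop with the needle at about 2.36. The wrist picture shows the knob between the pads at (325,275). The push has left the tool slightly tilted. I'll release and lift.

Request:
servo_tool([
  [[1,0,0],0,-1],
  [[1,0,0],0,0],
  [[1,0,0],0,0.5],
  [[1,0,0],0,0.5],
  [[1,0,0],0,0.5],
  [[1,0,-30],0,0.5],
  [[1,0,-70],0,0.5],
  [[1,0,-110],0,0.5],
], force=40)

```text
t: 6.25
tcp_pos: [0.5002, 0.1841, 0.3761]
tool_rot: [0.584, 0.811, 0.012, -0.015]
force: [0.7, 0.6, -0.7]
finger_gap: 0.75
```

```bash
python3 - <<'E'
from h import *
open('h.py','a').write('''
def tool(tx=None,ty=None,tz=None,yaw=90):
    "grasp point (155 mm ahead) in stand mm, tool axis; shift to bring the grasp point to target"
    s=sense(); M=Ro.from_quat(s['tool_rot']).as_matrix(); S=Ro.from_euler('z',YAW,degrees=True).as_matrix()
    g=S.T@(s['tcp_pos']+.155*M[:,2]-np.r_[O,0])*1000
    cur=np.degrees(np.arctan2(M[1,0],M[0,0]))-YAW
    print('grasp',np.round(g,1),'axis',np.round(S.T@M[:,2],3),'yaw',round(cur,1),'F',np.round(S.T@s['force'],1),'t',round(s['t'],2),'gap',round(s['finger_gap'],3),'q6',round(s['q'][5],2))
    if tx is not None: print('shift',np.round((S@M).T@np.eye(3)@(np.zeros(3)) if 0 else (S.T@M).T@(np.array([tx,ty,tz])-g),1),'turn',round(cur-yaw,2))
''')
E
python3 - <<'E'
from h import *
tool(-33,-32,200)
dial(snapshot('scene'),(385,185,510,265)); dial(snapshot('side'),(200,120,290,190))
E
```

```text
grasp [ -1.7 201.2 221.2] axis [ 0.003  0.038 -0.999] yaw 88.8 F [ 0.8  0.3 -0.7] t 6.25 gap 0.75 q6 -0.21
shift [-234.5  -26.4   12.1] turn -1.21
dial [ -2.8 152.5] 33.0 needle 1.74 n 8 [-18.9   3.2]
dial [  0.6 152.7] 33.4 needle nan n 0 [nan nan]
```

The release dragged the gauge back about 2 mm: the needle now reads 1.74 and the dial is at y≈152.6. I'll push it home again from behind with shut fingers and back off within the same call, so nothing can drag it.

Request:
servo_tool([
  [[46,2,0],-1.2,-1],
  [[46,2,0],-1.2,-1],
  [[45,2,30],-1.2,-1],
  [[45,2,70],-1.2,-1],
  [[44,2,110],-1.2,-1],
  [[44,2,118],-1.2,-1],
  [[44,2,118],-1.2,-1],
  [[44,2,118],-1.2,-1],
])

```text
t: 7.15
tcp_pos: [0.4912, 0.2313, 0.2653]
tool_rot: [0.576, 0.817, 0.018, -0.009]
force: [-0.5, -0.5, 0.8]
finger_gap: -0.002
```

```bash
python3 -c "
from h import *
tool()"
```

```text
grasp [  8.1 248.2 110.4] axis [ 0.018  0.035 -0.999] yaw 90.0 F [-0.6 -0.3  0.8] t 7.15 gap -0.002 q6 -0.16
```

Request:
servo_tool([
  [[-10,0,0],0,-1],
  [[-15,0,0],0,-1],
  [[-20,0,0],0,-1],
  [[-23,0,0],0,-1],
  [[-25,0,0],0,-1],
  [[-26,0,0],0,-1],
])

```text
t: 7.75
tcp_pos: [0.4984, 0.2129, 0.2667]
tool_rot: [0.579, 0.815, 0.024, -0.014]
force: [-8.1, 38.2, 6.3]
finger_gap: -0.0
```

```bash
python3 -c "
from h import *
tool()
dial(snapshot('scene'),(385,185,510,265)); dial(snapshot('side'),(200,120,290,190))"
```

```text
grasp [  9.5 230.8 111.9] axis [ 0.023  0.051 -0.998] yaw 89.5 F [ 5.2 38.7  6.3] t 7.75 gap -0.0 q6 -0.21
dial [ -3.5 151.5] 33.4 needle 2.34 n 11 [-10.9  10.7]
dial [  0.8 150.6] 33.3 needle nan n 0 [nan nan]
```

Request:
servo_tool([
  [[10,0,0],0,-1],
  [[20,0,0],0,-1],
  [[30,0,0],0,-1],
  [[30,0,-40],0,-1],
  [[30,0,-80],0,-1],
  [[30,0,-120],0,0],
  [[30,0,-120],0,0],
])

```text
t: 8.55
tcp_pos: [0.4897, 0.2345, 0.3936]
tool_rot: [0.579, 0.815, 0.028, -0.009]
force: [1.0, -0.2, -0.9]
finger_gap: 0.326
```

```bash
python3 -c "
from h import *
tool(-33,-32,215)
s=snapshot('scene');dial(s,(385,185,510,265)); b=snapshot('side');dial(b,(200,120,290,190)); w=snapshot('wrist');dial(w,(100,100,560,399))
A=cv2.resize(s['image'][180:270,370:510],None,fx=5.6,fy=5.6,interpolation=cv2.INTER_CUBIC);cv2.imwrite('pics/c3.png',A)"
```

```text
grasp [ 10.5 253.6 238.8] axis [ 0.035  0.048 -0.998] yaw 89.6 F [ 0.9 -0.5 -0.9] t 8.55 gap 0.326 q6 -0.14
shift [-286.8  -41.6    8.6] turn -0.44
dial [ -3.8 150.9] 33.8 needle 2.37 n 11 [-11.3  11.6]
dial [  0.6 150.5] 33.4 needle nan n 0 [nan nan]
dial [ -0.4 145.1] 38.8 needle 2.61 n 61 [-9.7 16.3]
```

View pics/c3.png

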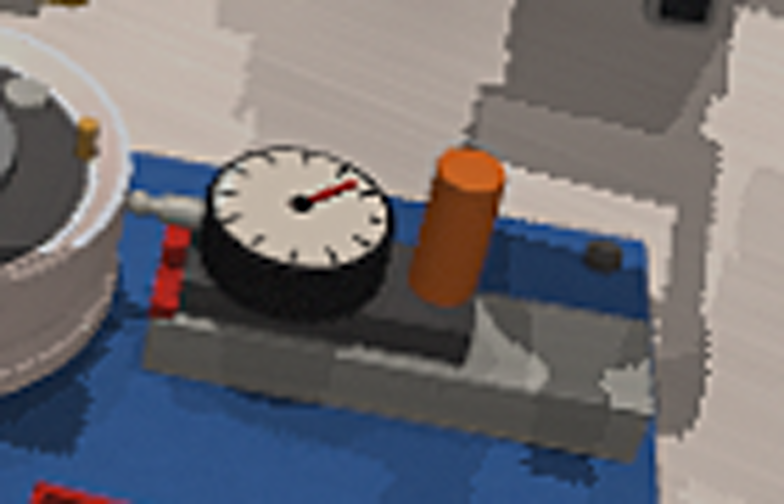

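The crop shows the carriage block against the red stop at (180,265), hands off. The needle runs from its hub at (302,204) to its tip at (357,184), reading about 2.4–2.6, so the high spot is about 100° from the plunger. From the rim fit I expect it on the lamp side, so I'll push the knob counter-clockwise with shut fingers from behind. That keeps the gripper on the robot side of the lamp.

```bash
python3 -c "
from h import *
tool(-56,2,200)
tool(-56,2,153)"
```

```text
grasp [  6.4 254.3 233. ] axis [ 0.023  0.05  -0.999] yaw 89.5 F [-0.9  0.4 -0.6] t 8.7 gap 0.499 q6 -0.14
shift [-254.2  -60.8   19. ] turn -0.46
grasp [  6.4 254.3 233. ] axis [ 0.023  0.05  -0.999] yaw 89.5 F [-0.9  0.4 -0.6] t 8.7 gap 0.499 q6 -0.14
shift [-256.5  -61.8   65.9] turn -0.46
```

Request:
servo_tool([
  [[-50,-12,5],0,-1],
  [[-100,-24,8],0,-1],
  [[-150,-36,10],0,-1],
  [[-200,-48,15],-0.5,-1],
  [[-254,-61,19],-0.5,-1],
  [[-254,-61,19],-0.5,-1],
  [[-256,-62,66],-0.5,-1],
  [[-256,-62,66],-0.5,-1],
])

```text
t: 9.5
tcp_pos: [0.511, -0.024, 0.3017]
tool_rot: [0.576, 0.817, 0.021, -0.021]
force: [-1.3, 0.7, -0.5]
finger_gap: -0.008
```

Request:
servo_tool([
  [[0,0,0],0,-1],
  [[0,0,0],0,-1],
])

```text
t: 9.7
tcp_pos: [0.5106, -0.0231, 0.3019]
tool_rot: [0.576, 0.817, 0.021, -0.022]
force: [-0.5, 0.8, 0.0]
finger_gap: -0.0
```

Run:
```python
from h import *
tool()
s=sense(); M=Ro.from_quat(s['tool_rot']).as_matrix(); S=Ro.from_euler('z',YAW,degrees=True).as_matrix(); B=S.T@M
g=S.T@(s['tcp_pos']+.155*M[:,2]-np.r_[O,0])*1000
for p in range(186,300,8):
    q=np.radians(p); print(p,np.round(B.T@(np.array([52.5*np.cos(q),52.5*np.sin(q),153])-g)).astype(int).tolist())
```

```text
grasp [-61.    5.9 147.2] axis [ 0.008  0.06  -0.998] yaw 90.0 F [-0.2  0.9  0. ] t 9.7 gap -0.0 q6 -0.67
186 [-11, 9, -6]
194 [-18, 10, -7]
202 [-25, 12, -7]
210 [-32, 16, -8]
218 [-38, 20, -8]
226 [-43, 25, -8]
234 [-48, 30, -8]
242 [-52, 36, -9]
250 [-55, 43, -9]
258 [-57, 50, -9]
266 [-58, 57, -9]
274 [-58, 65, -9]
282 [-57, 72, -9]
290 [-55, 79, -8]
298 [-52, 86, -8]
```

Request:
servo_tool([
  [[-11,9,-6],0,-1],
  [[-18,10,-7],0,-1],
  [[-25,12,-7],0,-1],
  [[-32,16,-8],0,-1],
  [[-38,20,-8],0,-1],
  [[-43,25,-8],0,-1],
  [[-43,25,-8],0,-1],
])

```text
t: 10.4
tcp_pos: [0.549, -0.0559, 0.3098]
tool_rot: [0.575, 0.817, 0.021, -0.02]
force: [-2.1, -1.0, 4.7]
finger_gap: 0.003
```

```bash
cat >> h.py <<'E'
def needle(name='scene',roi=(385,185,510,265)):
    "needle angle on fixed dial centre: (hub found at stop), by far end of red pixels"
    s=snapshot(name); c,a=dial(s,roi); return s
def knob(s):
    S=Ro.from_euler('z',YAW,degrees=True).as_matrix()
    V,U=np.mgrid[100:340,170:520]; uv=np.c_[U.ravel(),V.ravel()]; L=(bydepth(s,uv)-np.r_[O,0])@S*1000
    h=cv2.cvtColor(s['image'],cv2.COLOR_BGR2HSV)[uv[:,1],uv[:,0]]
    k=(np.hypot(L[:,0],L[:,1])<70)&(abs(L[:,2]-175)<5)
    print('knob top',k.sum(),np.round(L[k].mean(0),1) if k.any() else '')
    k=(np.hypot(L[:,0],L[:,1])<75)&(abs(L[:,2]-116)<5)&(h[:,1]>150)&((h[:,0]<10)|(h[:,0]>170))
    if k.any(): m=L[k].mean(0); print('arm',k.sum(),np.round(m,1),'polar',round(np.degrees(np.arctan2(m[1],m[0]))%360,1))
E
python3 - <<'E'
from h import *
tool()
a=needle(); knob(a); b=snapshot('side'); knob(b)
E
```

```text
grasp [-35.5 -38.3 155.1] axis [ 0.01   0.057 -0.998] yaw 90.0 F [-2.4 -0.2  4.7] t 10.4 gap 0.003 q6 -0.7
dial [ -3.6 151. ] 33.8 needle 3.42 n 15 [ 3.8 13.6]
knob top 0 
arm 164 [  1.4 -23.4 117.5] polar 273.4
knob top 106 [-17.7 -50.5 174.1]
arm 59 [-11.1 -53.9 116.4] polar 258.4
```

The needle rose to 3.42 for about 33° of counter-clockwise turn, so that is the right direction. I'll continue.

Request:
servo_tool([
  [[-5,5,0],0,-1],
  [[-9,11,0],0,-1],
  [[-12,18,0],0,-1],
  [[-14,25,0],0,-1],
  [[-15,32,0],0,-1],
  [[-15,39,0],0,-1],
  [[-15,39,0],0,-1],
])

```text
t: 11.2
tcp_pos: [0.5913, -0.057, 0.3102]
tool_rot: [0.575, 0.818, 0.021, -0.019]
force: [0.1, -2.5, -0.2]
finger_gap: -0.004
```

Run:
```python
from h import *
tool()
a=needle(); knob(a); b=snapshot('side'); knob(b)
```

```text
grasp [  4.3 -54.1 155.5] axis [ 0.012  0.054 -0.998] yaw 90.1 F [-0.7 -2.4 -0.2] t 11.2 gap -0.004 q6 -0.68
dial [ -3.  151.5] 33.7 needle 4.3 n 10 [11.1  4.9]
knob top 105 [ 28.  -35.6 174.9]
arm 171 [ 20.  -18.4 117.6] polar 317.4
knob top 38 [  1.3 -64.9 174.4]
arm 112 [  8.1 -23.8 116. ] polar 288.9
```

Request:
servo_tool([
  [[1,4,0],0,-1],
  [[3,7,0],0,-1],
  [[5,9,0],0,-1],
  [[8,9,0],0,-1],
  [[8,9,0],0,-1],
])

```text
t: 11.8
tcp_pos: [0.5961, -0.0466, 0.3104]
tool_rot: [0.575, 0.818, 0.02, -0.019]
force: [-0.5, -3.2, -1.8]
finger_gap: -0.003
```

Run:
```python
from h import *
tool()
a=needle(); knob(a); b=snapshot('side'); knob(b)
A=cv2.resize(a['image'][130:270,310:510],None,fx=4,fy=4,interpolation=cv2.INTER_CUBIC);cv2.imwrite('pics/c4.png',A)
```

```text
grasp [ 12.  -45.8 155.6] axis [ 0.01   0.055 -0.998] yaw 90.1 F [-1.5 -2.9 -1.8] t 11.8 gap -0.003 q6 -0.66
dial [ -3.  151.5] 33.7 needle 4.46 n 9 [12.3  3.2]
knob top 120 [ 35.  -27.8 175.2]
arm 165 [ 25.1 -13.1 117.4] polar 332.5
knob top 34 [  9.  -57.2 174.7]
arm 132 [ 13.8 -20.  116.2] polar 304.7
```

View pics/c4.png

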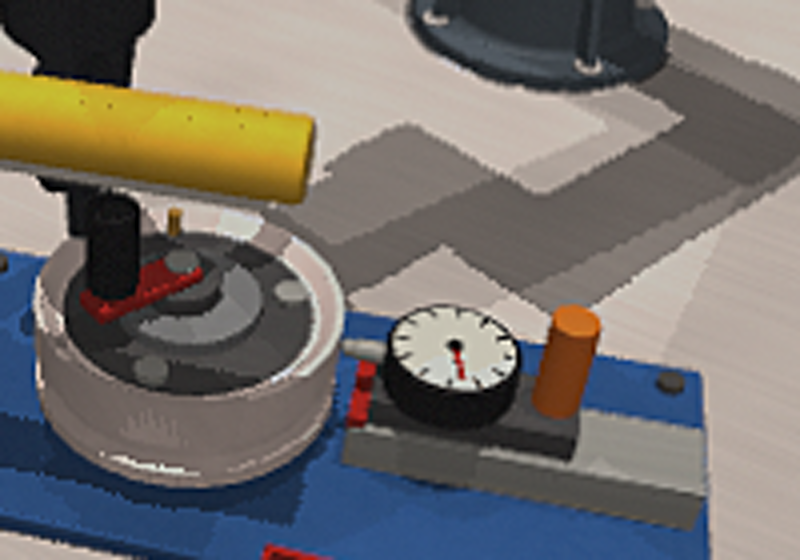

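The crop shows the carriage still against the red stop at (360,395) and the needle running from hub (455,345) to tip (462,378). I'll turn those ends into angles.

```bash
cat >> h.py <<'E'
def ends(s,hub,tip):
    S=Ro.from_euler('z',YAW,degrees=True).as_matrix()
    p=(onplane(s,[hub,tip],.093)-np.r_[O,0])@S*1000; d=p[1]-p[0]
    print('ends',round(np.arctan2(-d[0],-d[1])%(2*np.pi),2),np.round(p[0,:2],1),np.round(d[:2],1))
def nfit(s,c=(-1.0,151.0)):
    "fit line through red pixels from sub-pixel hub"
    S=Ro.from_euler('z',YAW,degrees=True).as_matrix()
    V,U=np.mgrid[195:240,395:455]; uv=np.c_[U.ravel(),V.ravel()]
    L=((onplane(s,uv,.093)-np.r_[O,0])@S*1000)[:,:2]; px=s['image'][uv[:,1],uv[:,0]].astype(float)
    w=np.clip(px[:,2]-px[:,:2].max(1)-25,0,None); w[np.hypot(*(L-c).T)>30]=0
    m=(L*w[:,None]).sum(0)/w.sum(); C=np.cov(L.T,aweights=w); e=np.linalg.eigh(C)[1][:,1]
    e=e*np.sign(e@(m-np.array(c))); print('nfit',round(np.arctan2(-e[0],-e[1])%(2*np.pi),2),'centroid',np.round(m,1))
E
python3 - <<'E'
from h import *
a=snapshot('scene')
ends(a,(423.75,216.25),(425.5,224.5)); ends(a,(423.9,216.4),(433.75,212.9)); nfit(a)
w=snapshot('wrist'); save(w,'w5')
E
```

```text
ends 4.49 [ -3.6 152.2] [24.9  5.7]
ends 2.43 [ -3.2 152.5] [-17.   19.6]
nfit 4.47 centroid [  9.5 154.6]
```

Request:
servo_tool([
  [[2,1,0],0,-1],
  [[4,2,0],0,-1],
  [[6,2,0],0,-1],
  [[6,2,0],0,-1],
])

```text
t: 12.4
tcp_pos: [0.5955, -0.0401, 0.3106]
tool_rot: [0.575, 0.818, 0.02, -0.02]
force: [-2.0, -3.9, -2.5]
finger_gap: 0.001
```

Run:
```python
from h import *
tool()
a=needle(); nfit(a); knob(a)
```

```text
grasp [ 13.4 -39.3 155.9] axis [ 0.009  0.056 -0.998] yaw 90.1 F [-3.2 -3.  -2.5] t 12.4 gap 0.001 q6 -0.65
dial [ -3.  151.5] 33.7 needle 4.46 n 9 [12.3  3.2]
nfit 4.46 centroid [  9.8 154.7]
knob top 125 [ 38.  -23.6 175.2]
arm 153 [ 28.4 -11.1 117.7] polar 338.7
```

The last ~6° of turning left the needle unchanged at 4.46, so this is the flat top of the cosine. The turn so far, about 103°, also matches the 102° predicted from the start reading. I'll back off away from the knob and lift.

Request:
servo_tool([
  [[-6,-8,0],0,-1],
  [[-12,-20,0],0,-1],
  [[-15,-40,0],0,-1],
  [[-15,-60,0],0,-1],
  [[-15,-90,-30],0,-1],
  [[-15,-110,-70],0,-1],
  [[-15,-130,-110],0,-1],
  [[-15,-130,-110],0,-1],
])

```text
t: 13.25
tcp_pos: [0.4785, -0.1054, 0.4234]
tool_rot: [0.576, 0.817, 0.021, -0.015]
force: [0.3, 0.5, -1.2]
finger_gap: -0.002
```

Request:
servo_tool([
  [[-100,-50,0],0,-1],
  [[-100,-50,0],0,-1],
  [[-100,-50,0],0,-1],
  [[-100,-50,0],0,-1],
])

```text
t: 13.65
tcp_pos: [0.4645, -0.2181, 0.4171]
tool_rot: [0.578, 0.816, 0.021, -0.015]
force: [-0.2, -0.5, -0.7]
finger_gap: -0.005
```

Run:
```python
from h import *
tool()
a=needle(); nfit(a); knob(a); b=snapshot('side'); dial(b,(200,120,290,190)); knob(b)
A=cv2.resize(a['image'][110:320,230:510],None,fx=2.8,fy=2.8,interpolation=cv2.INTER_CUBIC);cv2.imwrite('pics/c6.png',A)
```

```text
grasp [-168.5 -163.6  262.4] axis [ 0.017  0.05  -0.999] yaw 89.7 F [-0.4 -0.3 -0.7] t 13.65 gap -0.005 q6 -1.03
dial [ -3.2 151.8] 33.3 needle 4.49 n 9 [12.5  2.8]
nfit 4.47 centroid [  9.4 154.6]
knob top 118 [ 39.2 -22.3 175.3]
arm 154 [ 28.4 -11.  117.6] polar 338.9Traceback (most recent call last):
  File "<stdin>", line 3, in <module>
  File "h.py", line 40, in dial
    N,l,st,_=cv2.connectedComponentsWithStats(wm); i=1+np.argmax(st[1:,4])
                                                       ~~~~~~~~~^^^^^^^^^^
    return _wrapfunc(a, 'argmax', axis=axis, out=out, **kwds)
    return bound(*args, **kwds)
ValueError: attempt to get argmax of an empty sequence
```

Run:
```python
from h import *
a=snapshot('scene')
A=cv2.resize(a['image'][180:270,370:510],None,fx=5.6,fy=5.6,interpolation=cv2.INTER_CUBIC); B=cv2.imread('pics/c3.png')
# patches: orange knob ; fixed plate screw/rail end for reference
for n,(x0,y0,x1,y1) in {'orange':(400,140,515,310),'rail':(520,220,660,460),'block':(400,270,480,370)}.items():
    t=B[y0:y1,x0:x1]; r=cv2.matchTemplate(A[y0-30:y1+30,x0-30:x1+30],t,cv2.TM_CCOEFF_NORMED); _,v,_,p=cv2.minMaxLoc(r); print(n,round(v,3),(p[0]-30)/5.6,(p[1]-30)/5.6)
S=Ro.from_euler('z',YAW,degrees=True).as_matrix()
p=(onplane(a,[[462,212],[463,212]],.1)-np.r_[O,0])@S*1000; print('mm per px',np.round(p[1]-p[0],2))
tool(-34,254,249)
```

```text
orange 0.935 0.0 0.0
rail 0.814 0.0 -0.35714285714285715
block 0.984 0.0 0.0
mm per px [-0.57  2.08  0.  ]
grasp [-167.6 -160.5  262.3] axis [ 0.016  0.052 -0.999] yaw 90.0 F [-0.3 -0.5 -0.1] t 13.8 gap -0.006 q6 -1.03
shift [413.3 132.8  37. ] turn -0.02
```

The carriage has not moved since it was pressed home (0 px shift). One closer look at the dial with the wrist camera to confirm the margin.

Request:
servo_tool([
  [[413,100,10],0,-1],
  [[413,100,10],0,-1],
  [[413,100,10],0,-1],
  [[413,100,10],0,-1],
  [[413,100,10],0,-1],
  [[413,100,10],0,-1],
  [[413,100,10],0,-1],
  [[413,100,10],0,-1],
])

```text
t: 14.6
tcp_pos: [0.4207, 0.1846, 0.4295]
tool_rot: [0.575, 0.818, 0.022, -0.017]
force: [0.6, -0.0, -0.4]
finger_gap: 0.001
```

Request:
servo_tool([
  [[10,10,0],0,-1],
  [[20,10,0],0,-1],
  [[20,10,0],0,-1],
  [[20,10,0],0,-1],
])

```text
t: 15.0
tcp_pos: [0.4227, 0.2066, 0.4305]
tool_rot: [0.575, 0.818, 0.021, -0.017]
force: [0.5, -0.4, -0.3]
finger_gap: 0.001
```

Run:
```python
from h import *
tool()
w=snapshot('wrist')
try: dial(w,(100,60,600,399))
except Exception as e: print(e)
cv2.imwrite('pics/w6.png',cv2.resize(w['image'][150:400,200:533],None,fx=2.4,fy=2.4,interpolation=cv2.INTER_CUBIC))
```

```text
grasp [-65.2 250.7 275.7] axis [ 0.015  0.052 -0.999] yaw 90.1 F [ 0.3 -0.5 -0.3] t 15.0 gap 0.001 q6 -0.17
dial [  1.9 157.7] 31.8 needle 4.98 n 48 [12.  -3.3]
```

View pics/w6.png

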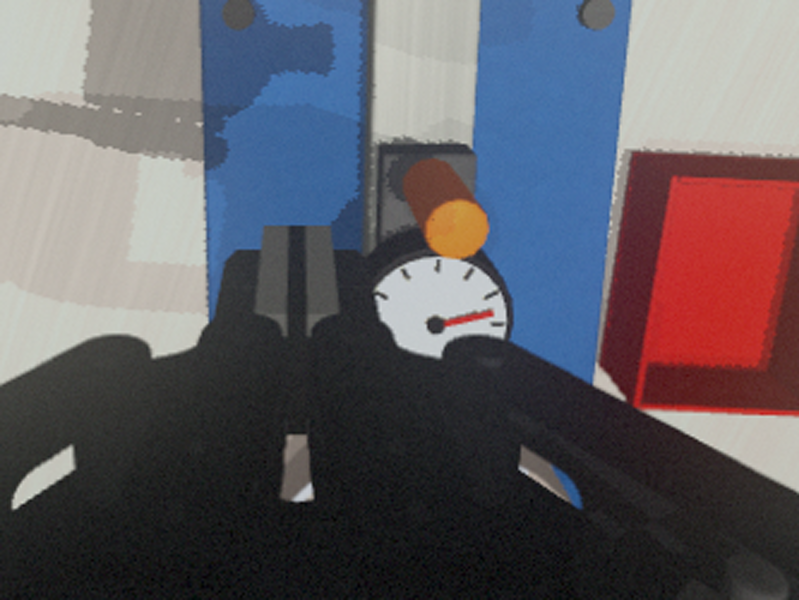

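The wrist crop shows the needle from hub (437,324) to tip (493,313), about 10° short of the side tick at (497,323).

Run:
```python
from h import *
w=snapshot('wrist'); f=lambda p:(200+p[0]/2.4,150+p[1]/2.4)
ends(w,f((437,324)),f((493,313))); ends(w,f((437,324)),f((497,323)))
ends(w,f((437,324)),f((438,265)))
print(np.round(sense()['force'],1))
```

```text
ends 4.5 [  1.  150.7] [24.7  5.2]
ends 4.7 [  1.  150.7] [26.8  0.3]
ends 3.12 [  1.  150.7] [-0.7 28.2]
[-0.5  0.9  0.2]
```

The tick marks read 4.70 and 3.12 against true values of 4.71 and 3.14, so the needle is at about 4.5, above 4.36. The hands are clear, so I'll hand in.

```bash
python3 -c "
from station import sign_off
print(sign_off())"
```

```text
the job is handed in; nothing more can be done
None
```

I slid the gauge to its stop and turned the wheel about 100° counter-clockwise, leaving it at the high spot with the hands clear. I handed the job in at about 15 s; no verdict was reported.

- **Gauge:** The first release dragged the carriage back about 2 mm. I pushed it home again from behind with shut fingers, at about 38 N, and backed off cleanly. Matching later pictures against that moment showed no shift of the orange knob or carriage block. The dial's travel looked like about 40 mm, not the 50 mm I would expect from fully drawn back. I took it as at its stop because it would not move under 35 N and the picture showed it touching the red stop.
- **Wheel:** I pushed the knob with shut fingers instead of gripping it, so the gripper stayed on the robot side of the lamp.
- **Last needle readings:** The scene camera gave 4.47–4.49 and the wrist camera 4.50. Two dial ticks used as a check read within about 0.02 rad of true. One automatic wrist reading gave 4.98; I discarded it because the gripper partly hid the dial.
- **High spot:** About 6° more turning left the needle unchanged, so this is the flat top of its swing.
- **Bystanders:** The largest force seen on the tool was about 44 N, while pressing the gauge on its stop. I saw no sign of contact with the lamp, spray can, spanner or tub, but I did not re-measure their positions at the end.

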